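# Snap the over-cap onto the bare sauce bottle

## Task

Closing up the sandwich stall: one of the three squeeze bottles in the steel rack has lost its cap. Lift the tall washed cap out of the shallow pan, set it over that bottle's bare spout and press it straight down until it clicks, then keep pressing after it gives way so that its rim goes fully home on the bottle's collar. Do not let go: finish while still gripping the cap and pushing it firmly down, with the bottle upright in its rack, the round jar lid still in the pan and everything else left where it stands.

Things in the scene. Friction and masses are not known exactly. Their poses are not given: they have to be found in the camera images.
- cap: Loose over-cap with a snap fit, off-white plastic: 33 mm diameter, 34 mm tall, fine ribs outside, closed top, open below, 11 to 23 g. Starts mouth down on the pan's floor, the way it goes on. Origin: centre of its mouth (lower rim), z up through the closed top. Inside 31 mm deep, bore 27 mm, narrowed to 22 mm by a snap lip just inside the mouth. Round: its yaw does not matter.
- pan: Shallow stainless pan, fixed: 162 mm (its x) by 176 mm (its y), 40 mm tall, walls and floor 3 mm, rolled rim 8 mm further out. Origin: centre of its underside on the counter, z up. Cap and jar lid lie in it about 40 mm either side of its middle along its y, in either order. Fingers closing on the cap along the pan's x have at least 36 mm to the wall on each side.
- rack: Stainless bottle rack, fixed: 104 mm (its x) by 276 mm (its y), 62 mm tall, with three round 62 mm wells in a row along its y, 88 mm apart, the middle one at its centre. The bottles stand on its floor plate, 5 mm above the counter. Origin: centre of its underside, z up.
- bottle: The bare squeeze bottle, loose in one of the rack's three wells (any), about 2 mm of play: off-white plastic, body 58 mm diameter to 108 mm high, tapering to a screw collar 38 mm diameter whose flat top is 141 mm above the foot; above it the bare pointed spout. 0.33 to 0.55 kg. Origin: centre of its foot, z up.
- spout_seat (a point): Centre of the collar's flat top on the bare bottle's axis, z along the axis. The cap is home when its rim lies on the collar, its origin here; the collar is then a hard stop. The spout above: a stud 20 mm diameter, 11 mm tall, with a snap bead around it, then a cone to the tip.
- snap_bead (a point): On the axis at the springy snap bead, 25 mm diameter, 6 mm above spout_seat. It starts to resist when the cap's rim is 8 mm above the collar; about 10 N (more if pressed off-centre) pushes it on, until at about 5 mm the resistance drops suddenly (the click) and the cap is drawn down. About 6 N pulls it off again.
- spout_tip (a point): Tip of the bare spout on the axis, 27 mm above spout_seat; 7 mm diameter there, widening to 20 mm over the next 16 mm down, so the cap's 22 mm mouth is guided on if it starts within a few mm of the axis.
- bottle_b: Squeeze bottle of the same kind that already wears its cap, 175 mm tall in all, in another well of the rack; leave it. Origin: centre of its foot.
- bottle_c: Another capped squeeze bottle, 175 mm tall, in the remaining well; leave it. Origin: centre of its foot.
- jar_lid: Flat black jar lid, 56 mm in diameter and 13 mm tall, lying in the pan beside the cap; it stays in the pan. Origin: centre of its underside.
- jar_tall: Mayonnaise jar, 72 mm in diameter, 115 mm tall, on the counter beyond the rack; leave it. Origin: centre of its foot.
- jar_short: Shorter jar, 68 mm in diameter, 85 mm tall, beyond the rack; leave it. Origin: centre of its foot.
- shaker: Salt shaker, 42 mm in diameter, 73 mm tall, on the counter on the robot's side of rack and pan; leave it. Origin: centre of its foot.
- tongs: Steel tongs lying flat on the counter to the left of the rack, 250 mm long, 16 mm high; leave them. Origin: about mid-length on the counter.
There are look-alikes about, which are no part of the job. What is shaped like the cap but black or blue is not meant.

How it is judged:
By the outcome, as a careful person would: the job done as asked, in the order asked, and still so for the second after the job is handed in, while the arm keeps its last pose, push and grip.
It also fails if it takes over 42 s, if anything falls off the work surface, if the arm or the gripper's body presses on something with over 40 N, if the wrist force passes 120 N, or if a joint passes its speed limit or range.

## Robot

A 6-joint arm with a two-finger parallel gripper is mounted at the origin on the work surface. World frame = base frame: x ahead of the robot, y to its left, z up, the work surface at z = 0. Lengths are in m, angles in rad, forces in N, time in s.
With the tool pointing down it reaches from about 0.15 to 0.775 m from the base axis. Payload 6.1 kg.
Tool frame: the origin (TCP) lies on the front face of the gripper's body, between the roots of the fingers; the fingertips stand 73 mm ahead of it and the grasp point (between the pads) lies 54 mm ahead of it (env.grasp_offset is the distance from the TCP to the grasp point, in m); z points along the fingers, x is the direction in which the jaws open and shut, and the axes are right-handed (so a half turn about z gives the same grasp; the last joint's range is limited). The gripper opens to 85 mm and grips with 20 to 120 N. Pads are 22 mm wide; open, the fingers measure 114 mm over their backs; the gripper's body (76 mm by 85 mm) begins 54 mm behind the grasp point. The pads swing forward as they close: fully open they stand 13 mm farther back than shut.
Start: joints at [-1.109, 0.126, -0.04, 1.405, 0, 1.571], TCP at [0.234, -0.47, 0.304] pointing down, gripper open.
Joint ranges: [-2.72, 2.72], [-0.95, 1.95], [-1.27, 1.35], [-1.78, 2.02], [-1.46, 1.47], [-3.14, 3.14]. Speed limits (rad/s): [2.39, 2.39, 3.01, 3.14, 3.14, 3.14].

## Interface

Orientations are given as a rotation vector (axis times angle).
In Python, from rig import env, cams gives the robot as it stands. The module is installed in compiled form; this text tells all that it offers.
- The arm moves only by the shell command python3 -m crank 'ROWS' [OPENING] [FORCE]. ROWS is JSON, a list of rows, each an object with "translation": the shift along the tool's x, y, z in cm, a list of three; "yaw": the turn about the tool's z in rad. A call has exactly 10 rows; each row shifts and turns the commanded pose from where the row before left it, along the tool's axes as they then stand; what a row does not reach is not made up. A row lasts 1/12 s, in which the tool goes at most 41.7 mm and 7.16 degrees, less where a joint would pass 70% of its speed; a pose out of reach is approached as far as the arm can. A call is refused whole if a number of a shift passes 4.17 or a number of a turn 0.125, either way. A call with a gripper value outside its range is refused whole. OPENING is the finger opening in cm, from 0 to 8.54, set as the call begins (- or left out, the last holds). The fingers move at their own pace and stop on an object; FORCE is the grip in N (left out, the last holds). Time passes only in rows, so rows that do not move let the fingers close, or fill a call up. It gives the time, the measured TCP pose, the force and the opening at its end, in the units of the state.
- env.read_state(): the state, without advancing time (a new reading comes with each control period).
- cams.read_camera(name): name is "side" or "top"; returns a dict with "image" (480x640x3 uint8, red, green, blue), "depth" (480x640 float32, m along the optical axis (not along the pixel's ray), 0 where there is no reading), "K" (3x3 intrinsics, pixels), "R" (3x3) and "t" (3): a world point X has camera coordinates R X + t. Camera axes: x right, y down, z forward; pixel columns grow to the right and rows downward; lengths in m; the calibration is good to about 2 mm. A picture is of the moment at which its call begins.
- env.close_job(): hands the job in, once; it reports no verdict.
The state is a dict: "t": time; "qpos": joint angles; "qd": joint speeds; "effort": joint torques, N m; "ee_pos": TCP position; "tool_rot": TCP orientation; "contact_force": force on the tool from outside, world axes, zero at the start; "moment": the same for the moment, N m; "grip_width": finger opening in m.
Only numpy, scipy, OpenCV 4.12 (cv2) and the standard library are available. Lean on these libraries where they do the work, as an engineer would, in place of code of your own. Each camera call takes 0.05 s, during which the arm holds its last target. There are 200 camera calls.

## Working session

There is one attempt and no reset: what is moved stays moved. The work goes in short steps, Python scripts to look and compute and a shell command to move; the robot and the scene stay as the last step left them, time stands still between calls to the robot, and variables do not carry over. Pictures are saved under pics/ and viewed, about 8 in all and at most 12, crops included, and the job is handed in when it is done.

```bash
mkdir -p pics
cat > h.py <<'E'
import numpy as np, cv2
from rig import env, cams
def grab(n):
    d=cams.read_camera(n); np.savez(f'{n}.npz',**d); return d
def cloud(d):
    K,R,t=d['K'],d['R'],d['t']; v,u=np.mgrid[:480,:640]; z=d['depth']
    c=np.stack([(u-K[0,2])/K[0,0]*z,(v-K[1,2])/K[1,1]*z,z],-1)
    w=(c-t)@R; w[z==0]=np.nan; return w
def plane(d,u,v,h):
    K,R,t=d['K'],d['R'],d['t']; r=R.T@np.linalg.inv(K)@[u,v,1]; o=-R.T@t
    return o+r*(h-o[2])/r[2]
def ray(d,u,v):
    r=d['R'].T@np.linalg.inv(d['K'])@[u,v,1]; return -d['R'].T@d['t'], r/np.linalg.norm(r)
def tri(rays):
    A=sum(np.eye(3)-np.outer(r,r) for o,r in rays); b=sum((np.eye(3)-np.outer(r,r))@o for o,r in rays)
    return np.linalg.solve(A,b)
def proj(d,X):
    p=d['K']@(d['R']@np.asarray(X)+d['t']); return p[:2]/p[2]
E
python3 - <<'E'
from h import *
s=env.read_state(); print({k:np.round(v,3).tolist() for k,v in s.items()}, env.grasp_offset)
for n in('top','side'):
    d=grab(n); cv2.imwrite(f'pics/{n}0.png',d['image'][...,::-1]); print(n,-d['R'].T@d['t'],d['R'][2],d['K'][0,0])
E
```

```text
{'t': 0.0, 'qpos': [-1.109, 0.126, -0.041, 1.405, -0.0, 1.571], 'qd': [0.0, -0.001, -0.001, 0.0, 0.001, 0.001], 'effort': [-0.001, -43.591, 35.292, 0.017, 0.0, 0.0], 'ee_pos': [0.234, -0.47, 0.303], 'tool_rot': [-2.67, 1.654, 0.002], 'contact_force': [1.154, 0.269, 0.026], 'moment': [0.046, 0.032, -0.02], 'grip_width': 0.085} 0.0539
top [0.47882845 0.05702321 1.05641145] [ 0.05649367  0.01872758 -0.9982273 ] 434.693351340663
side [ 0.39080078 -0.59552254  0.70413773] [ 0.15491401  0.74238921 -0.65181279] 469.6693418253735
```

View pics/top0.png

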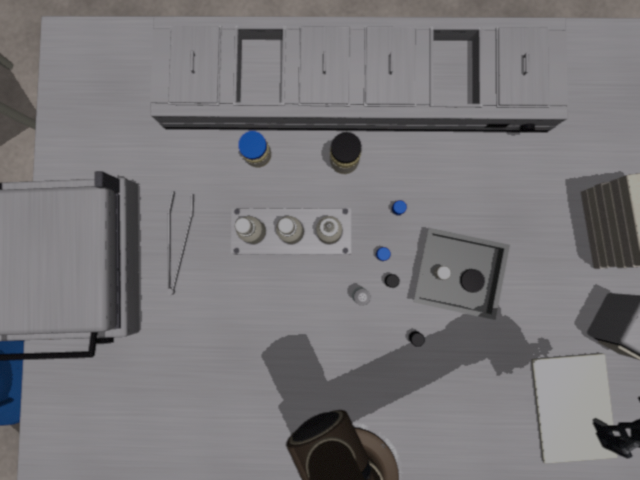

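View pics/side0.png

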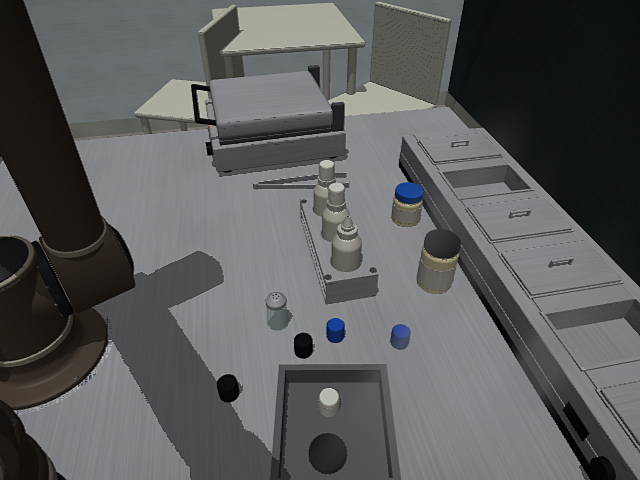

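Top view: the white cap is in the pan at about (443,272), next to the black lid at (472,281). Bottles stand at (248,229), (290,229) and (329,230). Side view: the cap is at (329,402) and the bare bottle is the nearest one, tip about (347,220).

Cap candidates in the top view are white (443,272), blue (399,207) and (383,254), and black (391,281) and (417,339). The white one in the pan fits the description. Of the bottles, the one at (329,230) shows a collar ring and a pointed spout. I'll confirm both in a crop and measure them.

Run:
```python
from h import *
T=dict(np.load('top.npz'));S=dict(np.load('side.npz'))
a=cv2.resize(T['image'][190:320,225:515],None,fx=2.6,fy=2.6,interpolation=cv2.INTER_CUBIC)
b=cv2.resize(S['image'][150:300,290:390],None,fx=2.4,fy=2.4); 
c=cv2.resize(S['image'][360:480,270:400],None,fx=2,fy=2)
im=np.zeros((600,760,3),np.uint8); im[:a.shape[0],:min(a.shape[1],760)]=a[:,:760]
r=255; 
b=cv2.resize(b,(160,240)) if 0 else b
b=b[:240]; im[345:345+b.shape[0][0] if 0 else 600,0:240]=b[:255]if 0 else cv2.resize(b,(240,255)); im[345:585,260:520]=c
cv2.imwrite('pics/crop1.png',im[...,::-1])
for n,d,(u0,v0,u1,v1) in(('top',T,(430,260,458,286)),('side',S,(310,380,350,425))):
    g=d['image'][v0:v1,u0:u1].min(2).astype(int); m=(g>130).astype(np.uint8)
    k,l,st,ce=cv2.connectedComponentsWithStats(m); i=1+st[1:,4].argmax(); print(n,st[i]+[u0,v0,0,0,0],ce[i]+[u0,v0])
    w=cloud(d)[v0:v1,u0:u1][l==i]; print(' z pct',np.nanpercentile(w,[5,50,95],axis=0).round(4).tolist())
    top=w[w[:,2]>np.nanpercentile(w[:,2],95)-.006]; print(' top',top.mean(0),len(top),np.ptp(top,axis=0))
for n,d,(u0,v0,u1,v1) in(('top',T,(310,210,350,248)),('side',S,(325,205,370,275))):
    w=cloud(d)[v0:v1,u0:u1]; 
    for lo,hi in((.12,.14),(.141,.151),(.151,.165),(.165,.19)):
        p=(w[...,2]>lo)&(w[...,2]<hi); q=w[p]; 
        if len(q): print(n,lo,len(q),'mean',q.mean(0).round(4),'min',q.min(0).round(4),'max',q.max(0).round(4))
# pan floor & walls, rack
w=cloud(T); f=w[(w[...,0]>.3)&(w[...,2]>.03)&(w[...,2]<.05)&(w[...,1]<-.1)&(w[...,1]>-.5)&(w[...,0]<.65)]
print('pan rim',cv2.minAreaRect(f[:,:2].astype(np.float32)),len(f))
f=w[(w[...,2]>.05)&(w[...,2]<.075)&(w[...,1]>0)&(w[...,1]<.4)&(w[...,0]>.35)&(w[...,0]<.62)]
print('rack',cv2.minAreaRect(f[:,:2].astype(np.float32)),len(f))
```

```text
top [438 266  13  13 130] [443.95384615 272.43076923]
 z pct [[0.4702, -0.2236, 0.034], [0.4829, -0.2116, 0.0373], [0.4946, -0.1995, 0.0406]]
 top [ 0.48183354 -0.21128975  0.03783169] 114 [0.02797543 0.0282993  0.00748882]
side [320 388  19  18 267] [328.56554307 396.36329588]
 z pct [[0.469, -0.2224, 0.035], [0.4806, -0.2104, 0.0367], [0.4927, -0.1976, 0.0383]]
 top [ 0.48076558 -0.21033234  0.03672707] 266 [0.02914224 0.03104561 0.00527601]
top 0.12 161 mean [0.5695 0.0586 0.1257] min [0.548  0.0336 0.12  ] max [0.598  0.0834 0.1397]
top 0.141 145 mean [0.573  0.0587 0.1458] min [0.5549 0.0405 0.1411] max [0.5929 0.0765 0.1495]
top 0.151 80 mean [0.5725 0.0585 0.1574] min [0.5623 0.047  0.1514] max [0.5853 0.07   0.1648]
top 0.165 32 mean [0.5742 0.0584 0.1701] min [0.5689 0.0513 0.1653] max [0.5798 0.0637 0.1767]
side 0.12 490 mean [0.5685 0.0852 0.1282] min [0.5471 0.0332 0.12  ] max [0.5965 0.1629 0.1399]
side 0.141 199 mean [0.5704 0.0699 0.1449] min [0.5536 0.0393 0.141 ] max [0.5909 0.1401 0.1509]
side 0.151 97 mean [0.5711 0.0537 0.1575] min [0.561  0.0474 0.1511] max [0.5838 0.0697 0.1646]
side 0.165 30 mean [0.5722 0.0566 0.1697] min [0.5676 0.0532 0.1654] max [0.5776 0.0611 0.1746]
pan rim ((0.4800991714000702, -0.2304975837469101), (0.3392750918865204, 0.2605217695236206), 0.08310455083847046) 2073
rack ((0.571141242980957, 0.14674681425094604), (0.10017010569572449, 0.27553653717041016), 0.7555202841758728) 3358
```

View pics/crop1.png

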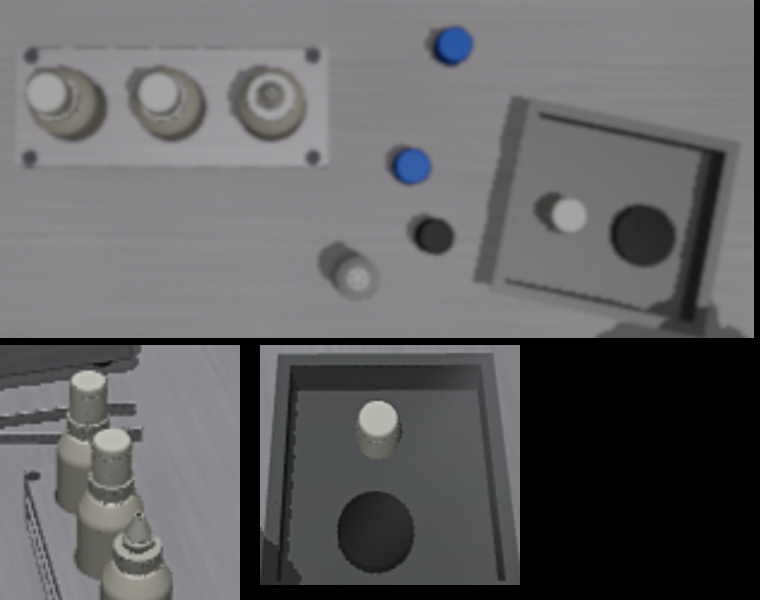

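The crop confirms the white cap beside the black lid. It also confirms the bare bottle, nearest to the side camera and at the pan end of the rack. Both views agree on the cap: (0.481,-0.211), top at 0.037. They also agree on the bottle axis, about (0.573,0.058), with the tip at about 0.173 or higher. First move: turn the jaws to the pan's x (yaw about -12°).

```bash
python3 -m crank '[{"translation":[0,0,0],"yaw":-0.09},{"translation":[0,0,0],"yaw":-0.09},{"translation":[0,0,0],"yaw":-0.09},{"translation":[0,0,0],"yaw":-0.09},{"translation":[0,0,0],"yaw":-0.09},{"translation":[0,0,0],"yaw":-0.09},{"translation":[0,0,0],"yaw":-0.09},{"translation":[0,0,0],"yaw":-0.09},{"translation":[0,0,0],"yaw":-0.09},{"translation":[0,0,0],"yaw":-0.09}]' 6.0 40
cat > go.py <<'E'
import sys; from h import *
from scipy.spatial.transform import Rotation as Ro
s=env.read_state(); R=Ro.from_rotvec(s['tool_rot']).as_matrix(); X=np.array(eval(sys.argv[1]))
print('t',round(s['t'],2),'p',s['ee_pos'].round(4) if hasattr(s['ee_pos'],'round') else s['ee_pos'],'xdeg',np.degrees(np.arctan2(R[1,0],R[0,0])).round(2),'shift cm',(R.T@(X-s['ee_pos'])*100).round(2),'F',np.round(s['contact_force'],2),'w',s['grip_width'])
E
python3 go.py '[.4813,-.2108,.20]'
```

```text
t: 0.93
ee_pos: [0.2338, -0.4699, 0.3034]
tool_rot: [-3.124, 0.321, 0.001]
contact_force: [-0.3, 0.2, -0.4]
grip_width: 0.0598
t 0.93 p [ 0.2338 -0.4699  0.3034] xdeg -11.72 shift cm [ 18.97 -30.39  10.35] F [-0.31  0.21 -0.39] w 0.059784003444455364
```

Run:
```python
from h import *
T=dict(np.load('top.npz')); g=T['image'].min(2)
# pan outer corners by eye in crop (2.6x, offset 225,190), and collar/tip by rays in both views
P=[plane(T,225+u/2.6,190+v/2.6,.04) for u,v in((515,97),(738,145),(697,337),(478,285))]
P=np.array(P)[:,:2]; print(P.round(3)); e=P[0]-P[1]; print('pan y axis deg',np.degrees(np.arctan2(e[1],e[0]))-90,'centre',P.mean(0))
S=dict(np.load('side.npz'))
# spout tip two views: nearest-bright tip pixel; brute from cloud max z, refine by rays
for n,d,(u0,v0,u1,v1) in(('top',T,(310,210,350,248)),('side',S,(335,210,360,250))):
    w=cloud(d)[v0:v1,u0:u1]; z=np.where(abs(w[...,0]-.573)<.03,w[...,2],np.nan); z[abs(w[...,1]-.058)>.03]=np.nan
    k=np.argwhere(z>np.nanmax(z)-.004); c=k.mean(0); print(n,'tip px',c[1]+u0,c[0]+v0,np.nanmax(z)); 
    globals()[n+'r']=ray(d,c[1]+u0,c[0]+v0)
X=tri([topr,sider]); print('tip tri',X, 'proj',proj(T,X),proj(S,X))
print('cap top tri',tri([ray(T,443.95,272.43),ray(S,328.57,396.36)]))
```

```text
[[ 0.587 -0.162]
 [ 0.546 -0.361]
 [ 0.375 -0.323]
 [ 0.418 -0.13 ]]
pan y axis deg -11.528126749593255 centre [ 0.4815097  -0.24424937]
top tip px 328.5 225.33333333333334 0.1766627016465284
side tip px 347.5 217.0 0.17464988629385797
tip tri [0.57338564 0.05864789 0.17173842] proj [328.41265168 225.76336752] [347.98737847 216.95635766]
cap top tri [ 0.48129984 -0.21130679  0.03814066]
```

The triangulated tip height (0.172) and cap top (0.038) match the text (0.173 and 0.037). Moving over the cap.

```bash
python3 -m crank '[{"translation":[1.9,-3.04,0.8],"yaw":0},{"translation":[1.9,-3.04,0.8],"yaw":0},{"translation":[1.9,-3.04,0.8],"yaw":0},{"translation":[1.9,-3.04,0.8],"yaw":0},{"translation":[1.9,-3.04,0.8],"yaw":0},{"translation":[1.9,-3.04,0.8],"yaw":0},{"translation":[1.9,-3.04,0.8],"yaw":0},{"translation":[1.9,-3.04,0.8],"yaw":0},{"translation":[1.9,-3.04,0.8],"yaw":0},{"translation":[1.9,-3.04,0.8],"yaw":0}]' >/dev/null; python3 go.py '[.4813,-.2110,.083]'
```

```text
t 1.77 p [ 0.4836 -0.2104  0.2232] xdeg -11.97 shift cm [-0.21  0.11 14.02] F [ 0.19 -0.45  0.19] w 0.060246275576635776
```

```bash
python3 -m crank '[{"translation":[-0.1,0.05,1.4],"yaw":0},{"translation":[-0.1,0.05,1.4],"yaw":0},{"translation":[0,0,1.4],"yaw":0},{"translation":[0,0,1.4],"yaw":0},{"translation":[0,0,1.4],"yaw":0},{"translation":[0,0,1.4],"yaw":0},{"translation":[0,0,1.4],"yaw":0},{"translation":[0,0,1.2],"yaw":0},{"translation":[0,0,0],"yaw":0},{"translation":[0,0,0],"yaw":0}]' >/dev/null; python3 go.py '[.4813,-.2110,.083]'
python3 - <<'E'
from h import *
a=[grab(n)['image'] for n in('side','top')]
A=cv2.resize(a[0][340:480,250:420],None,fx=2.3,fy=2.3,interpolation=cv2.INTER_CUBIC);B=cv2.resize(a[1][220:330,390:520],None,fx=2.9,fy=2.9)[:A.shape[0]]
A=A[:B.shape[0]]; cv2.imwrite('pics/pre.png',np.hstack([A,B])[...,::-1])
E
```

```text
t 2.6 p [ 0.4801 -0.2123  0.1132] xdeg -11.97 shift cm [ 0.1  -0.16  3.02] F [ 0.44 -0.12  1.29] w 0.06018036813574792
```

View pics/pre.png

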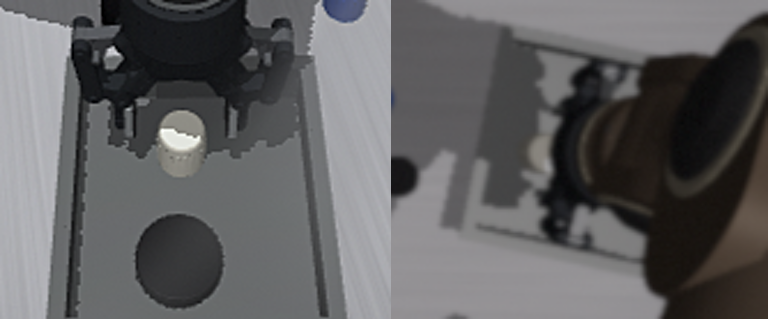

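The side crop shows the fingers straddling the cap at crop (180,140), with clear gaps to both walls. The lid at (180,260) is clear. Going down with the last offset corrected, then closing.

```bash
python3 -m crank '[{"translation":[0.1,-0.15,0.5],"yaw":0},{"translation":[0,0,0.5],"yaw":0},{"translation":[0,0,0.5],"yaw":0},{"translation":[0,0,0.5],"yaw":0},{"translation":[0,0,0.5],"yaw":0},{"translation":[0,0,0.5],"yaw":0},{"translation":[0,0,0],"yaw":0},{"translation":[0,0,0],"yaw":0},{"translation":[0,0,0],"yaw":0},{"translation":[0,0,0],"yaw":0}]' >/dev/null; python3 go.py '[.4813,-.2110,.083]'
python3 -m crank '[{"translation":[0,0,0],"yaw":0},{"translation":[0,0,0],"yaw":0},{"translation":[0,0,0],"yaw":0},{"translation":[0,0,0],"yaw":0},{"translation":[0,0,0],"yaw":0},{"translation":[0,0,0],"yaw":0},{"translation":[0,0,0],"yaw":0},{"translation":[0,0,0],"yaw":0},{"translation":[0,0,0],"yaw":0},{"translation":[0,0,0],"yaw":0}]' 2.0 70 >/dev/null; python3 go.py '[.4813,-.2110,.083]'
```

```text
t 3.53 p [ 0.4822 -0.2114  0.0842] xdeg -11.98 shift cm [-0.09 -0.02  0.12] F [ 0.76  0.27 -0.68] w 0.06017959984100468
t 4.37 p [ 0.4823 -0.2115  0.0845] xdeg -11.97 shift cm [-0.11 -0.02  0.15] F [-0.37  0.81  5.98] w 0.03169594481272434
```

Gripped at 31.7 mm. Lifting.

```bash
python3 -m crank '[{"translation":[0,0,-1],"yaw":0},{"translation":[0,0,-2.3],"yaw":0},{"translation":[0,0,-2.3],"yaw":0},{"translation":[0,0,-2.3],"yaw":0},{"translation":[0,0,-2.3],"yaw":0},{"translation":[0,0,-2.3],"yaw":0},{"translation":[0,0,-2.3],"yaw":0},{"translation":[0,0,-2.3],"yaw":0},{"translation":[0,0,-2.3],"yaw":0},{"translation":[0,0,-1],"yaw":0}]' >/dev/null; python3 go.py '[.5734,.0586,.29]'
```

```text
t 5.2 p [ 0.4824 -0.2115  0.2914] xdeg -11.98 shift cm [  3.3  -28.31   0.13] F [ 0.39 -0.05 -0.18] w 0.031771538048896125
```

```bash
python3 -m crank '[{"translation":[0.3,-1.5,0],"yaw":0},{"translation":[0.4,-3.3,0],"yaw":0},{"translation":[0.4,-3.5,0],"yaw":0},{"translation":[0.4,-3.5,0],"yaw":0},{"translation":[0.4,-3.5,0],"yaw":0},{"translation":[0.4,-3.5,0],"yaw":0},{"translation":[0.4,-3.5,0],"yaw":0},{"translation":[0.3,-3.5,0],"yaw":0},{"translation":[0.3,-2.5,0],"yaw":0},{"translation":[0,0,0],"yaw":0}]' >/dev/null; python3 go.py '[.5734,.0586,.29]'
python3 - <<'E'
from h import *
S=grab('side'); T=grab('top')
A=cv2.resize(S['image'][140:290,280:420],None,fx=3.5,fy=3.5,interpolation=cv2.INTER_CUBIC)
cv2.imwrite('pics/over.png',A[...,::-1])
print('expected px rim/top of cap at TCP', [proj(S,[*env.read_state()['ee_pos'][:2],z]).round(1).tolist() for z in(.2085,.2425)],'tip',proj(S,[.5734,.0586,.173]))
E
```

```text
t 6.03 p [0.5738 0.0627 0.2868] xdeg -11.7 shift cm [ 0.04  0.41 -0.32] F [ 0.06 -0.61 -0.28] w 0.03137651733817089
expected px rim/top of cap at TCP [[348.4, 200.5], [349.1, 184.6]] tip [348.02716869 216.42911975]
```

View pics/over.png

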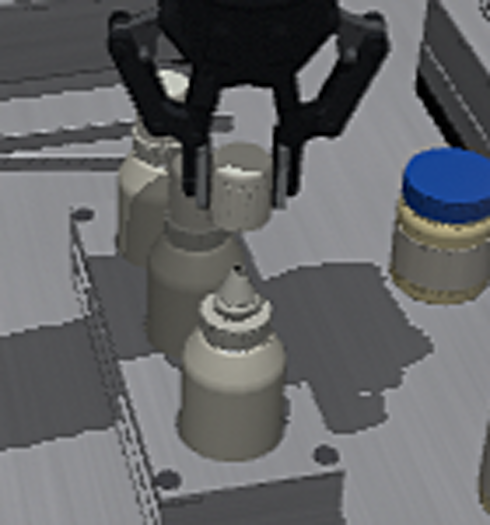

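The cap is held upright at crop (242,187), between the fingers and above the spout tip at (238,268). Correcting the offset of about 4 mm and settling.

```bash
python3 go.py '[.5734,.0586,.275]'; python3 -m crank '[{"translation":[0,0.1,0],"yaw":0},{"translation":[0,0,0],"yaw":0},{"translation":[0,0,0],"yaw":0},{"translation":[0,0,0],"yaw":0},{"translation":[0,0,0],"yaw":0},{"translation":[0,0,0],"yaw":0},{"translation":[0,0,0],"yaw":0},{"translation":[0,0,0],"yaw":0},{"translation":[0,0,0],"yaw":0},{"translation":[0,0,0],"yaw":0}]' >/dev/null; python3 go.py '[.5734,.0586,.275]'
python3 - <<'E'
from h import *
S=grab('side');T=grab('top'); s=env.read_state(); p=s['ee_pos']
w=cloud(S); m=(np.linalg.norm(w[...,:2]-p[:2],axis=2)<.03)&(w[...,2]>p[2]-.09)&(w[...,2]<p[2]-.035)&(S['image'].min(2)>75)
m[:,:]=cv2.morphologyEx(m.astype(np.uint8),cv2.MORPH_OPEN,np.ones((2,2)))
v,u=np.nonzero(m); q=w[m>0]
print('cap px u',u.min(),u.max(),'v',v.min(),v.max(),'z',q[:,2].min(),q[:,2].max(),'x',np.percentile(q[:,0],[2,98]),'nearest y',np.percentile(q[:,1],[2,10]),'TCP',p)
b=(np.linalg.norm(w[...,:2]-[.5734,.0586],axis=2)<.03)&(w[...,2]>.147)&(w[...,2]<.18)
v,u=np.nonzero(b); q=w[b]; print('spout x',np.percentile(q[:,0],[2,98]),'zmax',q[:,2].max(),'u at top rows',[(r,u[v==r].mean()) for r in sorted(set(v))[:8]])
E
```

```text
t 6.13 p [0.5728 0.0594 0.2871] xdeg -11.86 shift cm [0.07 0.07 1.21] F [-1.52 -1.12 -0.11] w 0.031980839284422954
t 6.97 p [0.5728 0.0577 0.2879] xdeg -11.97 shift cm [ 0.04 -0.1   1.29] F [-0.88  0.65 -0.6 ] w 0.03156644624991205
cap px u 338 362 v 183 208 z -0.0019801814417203458 0.2493693632516921 x [0.55155272 0.65715423] nearest y [0.04208485 0.04307519] TCP [0.57278911 0.0577355  0.28786525]
spout x [0.56096294 0.58287451] zmax 0.17424982951168178 u at top rows [(np.int64(216), np.float64(347.5)), (np.int64(217), np.float64(347.5)), (np.int64(218), np.float64(347.5)), (np.int64(219), np.float64(347.0)), (np.int64(220), np.float64(347.5)), (np.int64(221), np.float64(347.0)), (np.int64(222), np.float64(347.0)), (np.int64(223), np.float64(347.8181818181818))]
```

The cap's front face puts its axis at y≈0.0586, and the spout is at y=0.0586 and x≈0.573. That is within 1 mm, so I'm going down over the cone to just above the bead.

```bash
python3 -m crank '[{"translation":[0,0,0.6],"yaw":0},{"translation":[0,0,0.6],"yaw":0},{"translation":[0,0,0.6],"yaw":0},{"translation":[0,0,0.6],"yaw":0},{"translation":[0,0,0.6],"yaw":0},{"translation":[0,0,0.6],"yaw":0},{"translation":[0,0,0.6],"yaw":0},{"translation":[0,0,0.5],"yaw":0},{"translation":[0,0,0],"yaw":0},{"translation":[0,0,0],"yaw":0}]' >/dev/null; python3 go.py '[.5728,.0577,.2275]'
```

```text
t 7.9 p [0.5726 0.0577 0.2406] xdeg -11.97 shift cm [ 0.02 -0.01  1.31] F [-0.03  0.24  0.11] w 0.03139736420047343
```

```bash
python3 -m crank '[{"translation":[0,0,0.07],"yaw":0},{"translation":[0,0,0.07],"yaw":0},{"translation":[0,0,0.07],"yaw":0},{"translation":[0,0,0.07],"yaw":0},{"translation":[0,0,0.07],"yaw":0},{"translation":[0,0,0.07],"yaw":0},{"translation":[0,0,0.07],"yaw":0},{"translation":[0,0,0.07],"yaw":0},{"translation":[0,0,0.07],"yaw":0},{"translation":[0,0,0.07],"yaw":0}]' >/dev/null; python3 go.py '[.5728,.0577,.2275]'
```

```text
t 8.73 p [0.5732 0.0578 0.235 ] xdeg -11.97 shift cm [-0.04  0.01  0.75] F [-0.58 -0.14  8.83] w 0.03131496239390845
```

At 8.8 N, with the rim about 7.5 mm above the collar, the cap is on the bead as expected. Pressing on.

```bash
python3 -m crank '[{"translation":[0,0,0.03],"yaw":0},{"translation":[0,0,0.03],"yaw":0},{"translation":[0,0,0.03],"yaw":0},{"translation":[0,0,0.03],"yaw":0},{"translation":[0,0,0.03],"yaw":0},{"translation":[0,0,0.03],"yaw":0},{"translation":[0,0,0.03],"yaw":0},{"translation":[0,0,0.03],"yaw":0},{"translation":[0,0,0.03],"yaw":0},{"translation":[0,0,0.03],"yaw":0}]' >/dev/null; python3 go.py '[.5728,.0577,.2275]'
```

```text
t 9.57 p [0.5736 0.0578 0.2341] xdeg -11.98 shift cm [-0.08  0.03  0.66] F [-2.400e+00 -1.000e-02  1.789e+01] w 0.03146247923281996
```

```bash
python3 -m crank '[{"translation":[-0.03,0,0.02],"yaw":0},{"translation":[-0.03,0,0.02],"yaw":0},{"translation":[-0.03,0,0.02],"yaw":0},{"translation":[0,0,0.03],"yaw":0},{"translation":[0,0,0.03],"yaw":0},{"translation":[0,0,0.03],"yaw":0},{"translation":[0,0,0.03],"yaw":0},{"translation":[0,0,0.03],"yaw":0},{"translation":[0,0,0.03],"yaw":0},{"translation":[0,0,0.03],"yaw":0}]' 2.0 90 >/dev/null; python3 go.py '[.5728,.0577,.2275]'
```

```text
t 10.4 p [0.5718 0.0578 0.2279] xdeg -11.98 shift cm [ 0.1  -0.01  0.04] F [0.28 0.27 1.03] w 0.03104179295098133
```

Click: the TCP dropped 6.2 mm and the force fell from about 18 N to 1 N. Pressing on to the hard stop.

```bash
python3 -m crank '[{"translation":[0,0,0.05],"yaw":0},{"translation":[0,0,0.05],"yaw":0},{"translation":[0,0,0.05],"yaw":0},{"translation":[0,0,0.05],"yaw":0},{"translation":[0,0,0.05],"yaw":0},{"translation":[0,0,0.05],"yaw":0},{"translation":[0,0,0.05],"yaw":0},{"translation":[0,0,0.05],"yaw":0},{"translation":[0,0,0],"yaw":0},{"translation":[0,0,0],"yaw":0}]' >/dev/null; python3 go.py '[.5728,.0577,.2275]'
```

```text
t 11.23 p [0.5724 0.0579 0.2275] xdeg -11.98 shift cm [0.04 0.01 0.  ] F [-3.33 -0.73 19.  ] w 0.031190832027236673
```

This is the hard stop: 19 N at TCP z 0.2275, exactly the predicted home height. Firming up a little and relieving the side force.

```bash
python3 -m crank '[{"translation":[-0.03,0,0.05],"yaw":0},{"translation":[-0.03,0,0.05],"yaw":0},{"translation":[0,0,0.05],"yaw":0},{"translation":[0,0,0.05],"yaw":0},{"translation":[0,0,0],"yaw":0},{"translation":[0,0,0],"yaw":0},{"translation":[0,0,0],"yaw":0},{"translation":[0,0,0],"yaw":0},{"translation":[0,0,0],"yaw":0},{"translation":[0,0,0],"yaw":0}]' >/dev/null; python3 go.py '[.5728,.0577,.2275]'
python3 - <<'E'
from h import *
S=grab('side');T=grab('top')
A=cv2.resize(S['image'][150:270,290:400],None,fx=4,fy=4,interpolation=cv2.INTER_CUBIC);B=cv2.resize(S['image'][:,150:470],(320,480))
cv2.imwrite('pics/end.png',np.hstack([A,B])[...,::-1])
E
```

```text
t 12.07 p [0.5723 0.058  0.2275] xdeg -11.98 shift cm [ 0.05  0.02 -0.  ] F [-5.22 -1.09 28.44] w 0.030821749058502722
```

View pics/end.png

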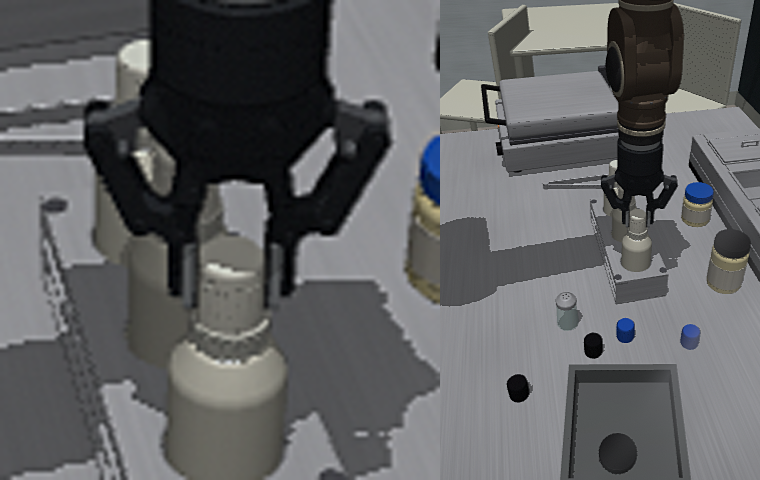

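In the left crop the cap sits on the collar at (232,315), and the bottle is upright. The pan still holds the lid at (617,453), and everything else is where it was. Handing in while pressing with 28 N.

```bash
python3 -c "
from rig import env
print(env.close_job()); s=env.read_state(); print(s['t'],s['contact_force'],s['grip_width'],s['ee_pos'])"
```

```text
the job is handed in; nothing more can be done
None
the job is handed in; nothing more can be done
```

The off-white cap is on the bare bottle and fully home on its collar. The job was handed in at about 12 s of the 42 s allowed, with the arm still gripping the cap and pushing down. The hand-in gives no verdict, and the state can't be read afterwards.

- **Which parts:** I took the white cap from the pan and fitted it to the bare bottle in the rack's end well on the pan side. I left the black and blue look-alikes alone.
- **Click:** the push built to about 18 N and then fell to 1 N while the tool dropped 6.2 mm. That is more than the 10 N quoted. I put it down to a slightly off-centre push and eased it sideways on the next step.
- **Home:** the tool then met a hard stop at z = 0.2275 m, exactly the height worked out for the rim on the collar. The last reading was a 28 N downward push, with the fingers at 31 mm and the grip set to 90 N.
- **Last picture:** the bottle stands upright, the jar lid is still in the pan, and nothing else looks moved.
- **Not ideal:** a side force of about 5 N remained at the end.

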